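# Fetch the stray cover with the reacher and nest it

## Task

The smallest domed cover has slid under the low slatted riser, where a hand cannot go. Take the reacher by its handle, squeeze the trigger to close its jaws on the cover while it is under there, draw the cover right out in the jaws and let go of it, leaving the reacher lying on the worktop with its jaws open. Then nest the small cover, still upside down, inside the two larger upside-down covers, without knocking over or shifting the things round about.

Things in the scene. Friction and masses are not known exactly. Their poses are not given: they have to be found in the camera images.
- riser: Fixed low riser of dark slats, 292 mm (its x) by 300 mm (y), top at 110 mm, yaw within 0.1 rad; origin on the worktop under its centre. 82 mm free height below, between corner posts (inner faces at x = +-130 mm). The cover comes out by the mouth, the open end at y = -150 mm; the +y end has a board. A wine bottle (317 mm) and a bowl stand on its +y half.
- reacher_handle (a point): Grip point of the reacher (loose, black and metal, 0.37 kg, 400 mm long, lying on its base and a skid), 50 mm above the worktop, midway between fixed grip (left, outer face y = +29 mm, 40 mm long) and trigger (right, y = -29 mm, 34 mm long). Both stand up to 84 mm: pinch from above, 58 mm over both. x runs along the shaft to the jaws, y left, z up. It balances near here; lift slightly or slide.
- reacher_butt (a point): Rear end of the reacher's butt, 96 mm behind the grip point, 20 mm up. The butt (40 mm high, 46 wide) reaches to 36 mm behind the grip point; between it and a 38 mm high collar that begins 35 mm ahead of the grip point, the base under grip and trigger is only 14 mm high and 50 mm wide, which leaves room for fingertips.
- jaw_mid (a point): Midway between the two jaw pads, 280 mm ahead of the grip point along the reacher's x, 38 mm above its underside; axes as the handle's. Open, the pads (50 mm long, 26 mm high) stand about 104 mm apart, 92 at their rear and 116 at their front, and end about 305 mm ahead of the grip point; 140 mm over the open jaws. The head between them ends 201 mm ahead of the grip point.
- trigger (a joint): Trigger travel towards the fixed grip, m: 0 open, 0.018 full. Its spring gives 8 N at 0, 12.5 N at full. Each jaw turns in 20 rad per m; the pads meet the 60 mm cover at about 0.0125, then take 1/3.6 of any further squeeze each. Closing on it shifts the tool to its right (-y) by half the travel. Pinched to 53-55 mm over the handle, the tool is held with its jaws still nearly open.
- jaw_left: The reacher's left jaw; origin on its hinge pin, 190 mm ahead of the grip point and 22 mm to the left.
- jaw_right: The reacher's right jaw; origin on its hinge pin, 190 mm ahead of the grip point and 22 mm to the right.
- cover_small_mid (a point): Centre (29 mm up) of the small brass domed cover, 0.08 kg, lying upside down like a cup, its rim up, standing on its button knob (26 mm across, 8 mm high) under the riser. Height 58 mm; outside diameter 60 mm from 28 mm up to the rim, rounding in below; wall 3 mm.
- cover_medium_mid (a point): Centre (19 mm up) of the medium brass domed cover: 88 mm across its rim, 38 mm high, wall 3 mm, upside down, its inner floor 11 mm above its underside (27 mm across flat or more). It is nested in the large cover. The small cover's knob comes to stand on this floor, so that its rim then stands 80 mm above the worktop.
- cover_large_mid (a point): Centre (17 mm up) of the large brass domed cover: 116 mm across, 34 mm high, upside down on the worktop, its inner floor 11 mm up; it holds the medium cover.
- can_mid (a point): Middle of a drink can (53 mm across, 135 mm tall) standing by: leave alone.
- jigger_mid (a point): Middle of a brass double-cone measure (47 mm across, 101 mm tall) standing by: leave alone.

How it is judged:
By the outcome, as a careful person would: the job done as asked, in the order asked, and still so for the second after the job is handed in, with the robot touching nothing.
It also fails if it takes over 61 s, if anything falls off the work surface, if the arm or the gripper's body presses on something with over 40 N, if the wrist force passes 120 N, or if a joint passes its speed limit or range.

## Robot

A 7-joint arm with a two-finger parallel gripper is mounted at the origin on a cart in front of the work surface, level with it; the furniture and walls round the work are solid. World frame = base frame: x ahead of the robot, y to its left, z up, the work surface at z = 0. Lengths are in m, angles in rad, forces in N, time in s.
With the tool pointing down it reaches from about 0.425 to 0.975 m from the base axis. Payload 16.7 kg.
Tool frame: the origin (TCP) lies on the centre line of the jaws, within the pads' length; the fingertips stand 19 mm ahead of it and the grasp point (between the pads) is the TCP; z points along the fingers, y is the line along which they close (so a half turn about z gives the same grasp; the last joint's range is limited). The gripper opens to 85 mm and grips with 20 to 120 N. Pads are 22 mm wide; open, the fingers measure 114 mm over their backs; the gripper's body (76 mm by 85 mm) begins 54 mm behind the grasp point. The pads swing forward as they close: fully open they stand 13 mm farther back than shut.
Start: joints at [1.038, 0.426, 0.074, 1.606, -0.034, 1.111, -0.067], TCP at [0.252, -0.626, 0.25] pointing down, gripper open.
Joint ranges: [-2.85, 2.85], [-0.5, 2.14], [-1.23, 1.37], [0.21, 2.46], [-1.02, 4.16], [0.16, 2.05], [-2.73, 2.73]. Speed limits (rad/s): [1.89, 1.89, 2.39, 2.39, 3.01, 3.01, 3.01].

## Interface

Orientations are given as [roll, pitch, yaw] about the fixed x, y, z axes, in that order (R = Rz(yaw) Ry(pitch) Rx(roll)).
In Python, from station import arm, solve_ik, sense, optics, job_done gives the robot as it stands. Calls block until the motion is done:
- arm.move_ptp(position, orientation): joint-space move of the TCP to a pose.
- arm.move_l(position, orientation=None, rate=0.15, f_stop=None): straight line of the TCP; orientation=None keeps the orientation; rate is the mean speed in m/s. With f_stop (N) it stops when the force on the tool has changed by that much, and returns True; else False.
- arm.movej(angles): joint-space move.
- arm.let_go() and arm.clamp(grip_force=None): open the fingers fully, or close them until they stop; grip_force is the grip in N (None keeps the last).
- arm.wait(seconds).
- solve_ik(position, orientation): joint angles nearest the present ones, or None.
- sense(): the state.
- optics.read_camera(name): name is "side" or "top" or "wrist"; returns the picture (384x512x3 uint8, red, green, blue); there is no depth.
- optics.camera_info(name): a dict with "mtx" (3x3 intrinsics, pixels), "view" (4x4, takes a point from world to camera coordinates). Camera axes: x right, y down, z forward; pixel columns grow to the right and rows downward; lengths in m; the calibration is good to about 2 mm. A picture is of the moment at which its call begins: read the wrist's pose just before it. camera_info takes no time and is no camera call; for the wrist camera it gives the pose at the moment of the call.
A pose or a line that the arm cannot do raises arm.IKError and nothing moves.
- job_done(): hands the job in; it is judged then, once.
The state is a dict: "time": time; "joint_pos": joint angles; "dq": joint speeds; "joint_efforts": joint torques, N m; "tcp_pos": TCP position; "eef_rot": TCP orientation; "ft_force": force on the tool from outside, world axes, zero at the start; "wrist_torque": the same for the moment, N m; "finger_gap": opening from 0.0 (shut) to 1.0 (fully open); "grip_force": force on a finger pad.
Only numpy, scipy, OpenCV 4.12 (cv2) and the standard library are available. Lean on these libraries where they do the work, as an engineer would, in place of code of your own. Each camera call takes 0.05 s, during which the arm holds its last target. There are 200 camera calls.

## Working session

There is one attempt and no reset: what is moved stays moved. The work goes in short steps, each a Python script; the robot and the scene stay as the last script left them, time stands still between calls to the robot, and variables do not carry over. Pictures are saved under pics/ and viewed, at most 11 in all, crops included, and the job is handed in when it is done.

```bash
ls; mkdir -p pics; python3 - <<'E'
from station import *
import cv2,numpy as np
s=sense();print({k:np.round(v,3).tolist() for k,v in s.items()})
for n in("side","top","wrist"):
    i=optics.camera_info(n);print(n,np.round(i["mtx"],1).tolist(),np.round(i["view"],4).tolist())
    cv2.imwrite(f"pics/{n}0.png",cv2.resize(optics.read_camera(n)[...,::-1],(800,600),interpolation=cv2.INTER_CUBIC))
E
```

```text
pics
{'time': 0.0, 'joint_pos': [1.038, 0.427, 0.074, 1.607, -0.034, 1.111, -0.067], 'dq': [0.001, -0.0, -0.0, 0.0, 0.0, -0.0, 0.001], 'joint_efforts': [0.0, -94.983, 3.761, -46.352, 0.019, 0.01, 0.0], 'tcp_pos': [0.252, -0.626, 0.25], 'eef_rot': [-3.14, 0.0, 0.383], 'ft_force': [-0.059, 0.794, -0.015], 'wrist_torque': [-0.037, -0.023, -0.046], 'grip_force': 0.0, 'finger_gap': 1.005}
side [[368.9, 0.0, 259.0], [0.0, 368.9, 187.1], [0.0, 0.0, 1.0]] [[0.9996, -0.0184, -0.0224, -0.5662], [-0.0285, -0.4871, -0.8729, 0.0245], [0.0052, 0.8731, -0.4875, 1.1656], [0.0, 0.0, 0.0, 1.0]]
top [[449.9, 0.0, 258.0], [0.0, 449.9, 188.9], [0.0, 0.0, 1.0]] [[-0.0725, -0.9974, -0.002, -0.035], [-0.9714, 0.0711, -0.2266, 0.574], [0.2262, -0.0144, -0.974, 1.1991], [0.0, 0.0, 0.0, 1.0]]
wrist [[269.6, 0.0, 257.2], [0.0, 269.6, 185.8], [0.0, 0.0, 1.0]] [[0.3733, -0.9277, -0.0004, -0.6745], [-0.8842, -0.3559, 0.3024, -0.0387], [-0.2807, -0.1126, -0.9532, 0.379], [0.0, 0.0, 0.0, 1.0]]
```

View pics/top0.png

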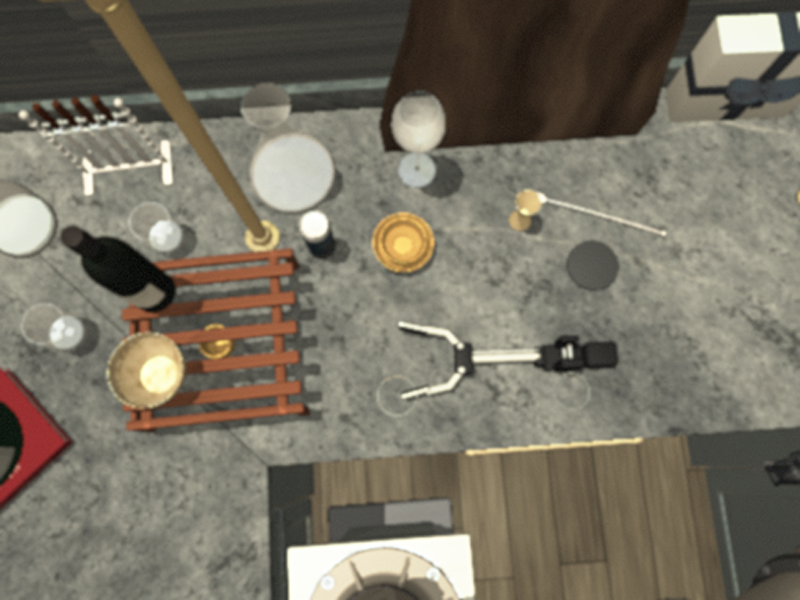

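View pics/side0.png

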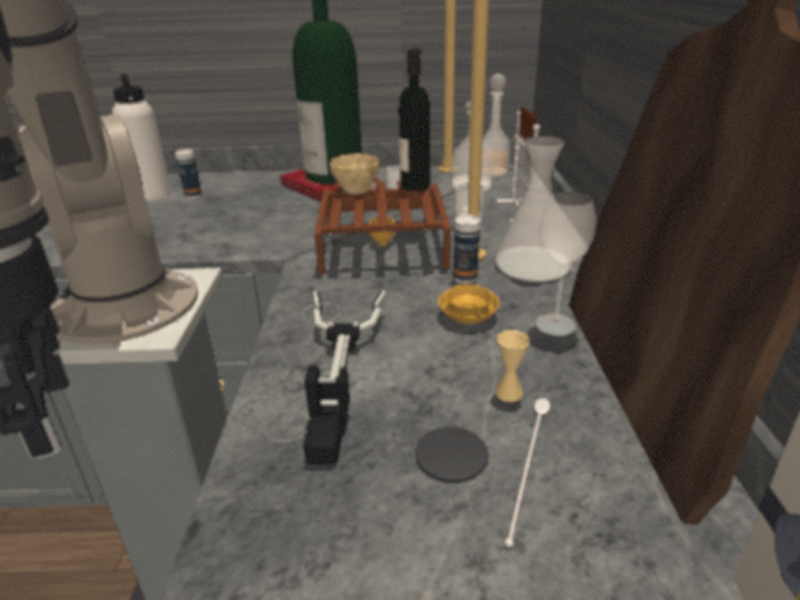

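The top view shows the reacher lying along world +y: handle at about (567,355), jaw tips at (402,325) and (403,396). The small cover is under the slats at (215,342), the nest at (403,242), the can at (316,232) and the jigger at (525,210). The riser mouth faces the reacher. I'll zoom in for precise pixels.

```bash
cat > h.py <<'E'
import numpy as np,cv2
from station import *
def ray(n,uv,z,info=None):
    i=info or optics.camera_info(n);V=np.array(i["view"]);R,t=V[:3,:3],V[:3,3]
    d=R.T@np.linalg.solve(i["mtx"],[uv[0],uv[1],1.]);c=-R.T@t
    return (c+d*(z-c[2])/d[2])
def proj(n,p,info=None):
    i=info or optics.camera_info(n);V=np.array(i["view"]);q=i["mtx"]@(V[:3,:3]@p+V[:3,3]);return q[:2]/q[2]
E
python3 - <<'E'
from h import *
for n,pts in dict(top=[((403,242),.03),((215,342),.04),((306,407),.11),((293,254),.11),((133,428),.11),((615,356),.03),((567,355),.084),((402,324),.04),((403,396),.04),((316,232),.06),((397,395),0),((570,390),0),((525,210),.05)],
  side=[((468,300),.03),((383,240),.03),((323,360),.084),((317,293),.05),((384,293),.05)]).items():
    for p,z in pts: print(n,p,np.round(ray(n,np.array(p)/1.5625,z),3))
I=cv2.imread("pics/top0.png")
t=optics.read_camera("top")[...,::-1];s=optics.read_camera("side")[...,::-1]
cv2.imwrite("pics/z1.png",np.vstack([cv2.resize(t[195:275,240:400],(800,400),interpolation=cv2.INTER_CUBIC),np.hstack([cv2.resize(t[150:280,70:200],(200,200)),cv2.resize(t[180:270,110:200],(200,200),interpolation=cv2.INTER_CUBIC),cv2.resize(s[120:200,190:350],(400,200),interpolation=cv2.INTER_CUBIC)])]))
E
```

```text
top (403, 242) [ 0.681 -0.084  0.03 ]
top (215, 342) [0.514 0.269 0.04 ]
top (306, 407) [0.38 0.1  0.11]
top (293, 254) [0.648 0.112 0.11 ]
top (133, 428) [0.366 0.389 0.11 ]
top (615, 356) [ 0.437 -0.452  0.03 ]
top (567, 355) [ 0.439 -0.353  0.084]
top (402, 324) [ 0.522 -0.071  0.04 ]
top (403, 396) [ 0.392 -0.063  0.04 ]
top (316, 232) [0.703 0.075 0.06 ]
top (397, 395) [ 0.399 -0.053  0.   ]
top (570, 390) [ 0.385 -0.37   0.   ]
top (525, 210) [ 0.721 -0.317  0.05 ]
side (468, 300) [ 0.686 -0.074  0.03 ]
side (383, 240) [0.521 0.216 0.03 ]
side (323, 360) [ 0.443 -0.329  0.084]
side (317, 293) [ 0.401 -0.066  0.05 ]
side (384, 293) [ 0.527 -0.073  0.05 ]
```

View pics/z1.png

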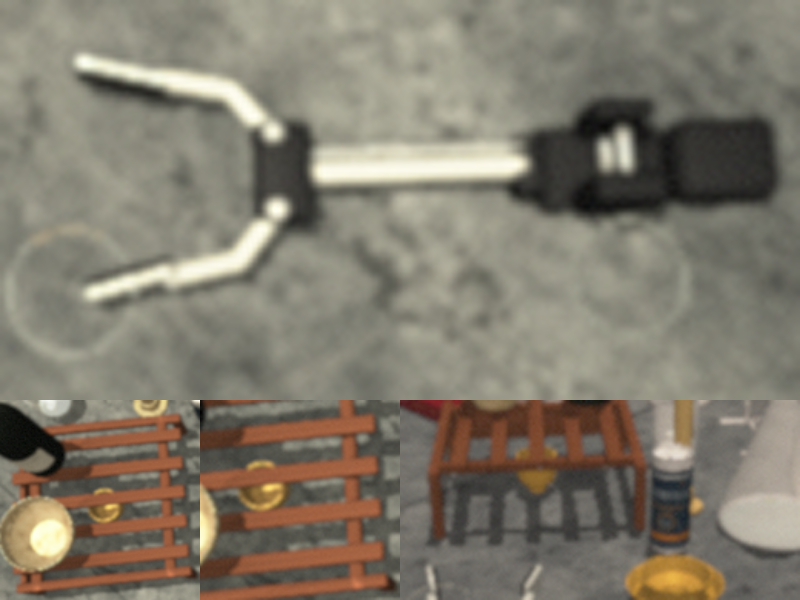

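```bash
python3 - <<'E'
from h import *
from scipy.optimize import least_squares
T,S=optics.camera_info("top"),optics.camera_info("side")
a=np.linspace(0,2*np.pi,40)
def box(n,i,p):
    q=np.array([proj(n,np.array([p[0]+r*np.cos(t),p[1]+r*np.sin(t),z]),i) for r,z in((.03,.058),(.03,.028),(.013,.0)) for t in a]);return q.min(0),q.max(0)
def res(p):
    (l,t),(h,b)=box("top",T,p);s0,s1=box("side",S,p)
    return [l-128,h-150.5,t-208,b-230,s0[0]-236,s1[0]-252.5,s1[1]-157]
r=least_squares(res,[.517,.265]);print(r.x,np.round(r.fun,1))
c=r.x
Q=[ray("top",np.array(p)/1.5625,.11,T) for p in((306,411),(295,270),(133,430))];print(np.round(Q,4)) 
th=1.617;d=np.array([np.cos(th),np.sin(th)])
g=c-.28*d
for nm,p,z in(("butt0",np.array([.444,-.36])-.072*np.array([.0405,.999]),.034),("buttin",g-.072*d,.036),("handle",g,.05),("out",g-[0.03,.3],.05),("cover",np.array([.5,-.04]),.05),("nest",np.array([.683,-.08]),.08)):
    for y in (th,th-np.pi,0,-np.pi/2*0+np.pi):
        q=solve_ik([*p,z],[np.pi,0,y]);print(nm,np.round(p,3),round(y,2),None if q is None else np.round(q,2))
E
```

```text
[0.51444962 0.26331061] [-0.8  0.7 -1.  -0.3 -0.7 -0.8  0.2]
[[0.3734 0.1003 0.11  ]
 [0.6187 0.1094 0.11  ]
 [0.3631 0.3885 0.11  ]]
butt0 [ 0.441 -0.432] 1.62 [ 0.83  0.6  -0.2   1.87  0.18  0.68  0.56]
butt0 [ 0.441 -0.432] -1.52 [ 0.41  0.62  0.35  1.9  -0.33  0.67 -2.14]
butt0 [ 0.441 -0.432] 0 [ 0.63  0.59  0.05  1.89 -0.05  0.66 -0.86]
butt0 [ 0.441 -0.432] 3.14 [ 1.05  0.65 -0.5   1.86  0.44  0.75  1.88]
buttin [ 0.531 -0.088] 1.62 [ 0.4   0.53 -0.43  2.05  0.37  0.64 -0.24]
buttin [ 0.531 -0.088] -1.52 [-0.69  0.79  1.01  2.11 -0.97  0.82 -2.16]
buttin [ 0.531 -0.088] 0 [ 0.16  0.5  -0.14  2.06  0.12  0.59 -1.63]
buttin [ 0.531 -0.088] 3.14 [ 0.48  0.56 -0.54  2.04  0.46  0.66  1.21]
handle [ 0.527 -0.016] 1.62 [ 0.3   0.5  -0.47  2.06  0.37  0.66 -0.38]
handle [ 0.527 -0.016] -1.52 [-0.84  0.74  1.01  2.12 -0.92  0.8  -2.33]
handle [ 0.527 -0.016] 0 [ 0.09  0.47 -0.22  2.07  0.17  0.61 -1.82]
handle [ 0.527 -0.016] 3.14 [ 0.4   0.53 -0.6   2.06  0.47  0.69  1.06]
out [ 0.497 -0.316] 1.62 [ 0.67  0.55 -0.27  1.93  0.22  0.69  0.31]
out [ 0.497 -0.316] -1.52 [ 0.22  0.56  0.3   1.96 -0.26  0.66 -2.41]
out [ 0.497 -0.316] 0 [ 0.45  0.54  0.01  1.95 -0.01  0.66 -1.11]
out [ 0.497 -0.316] 3.14 [ 0.86  0.59 -0.52  1.92  0.42  0.74  1.67]
cover [ 0.5  -0.04] 1.62 [ 0.33  0.47 -0.45  2.12  0.35  0.62 -0.32]
cover [ 0.5  -0.04] -1.52 [-0.81  0.71  1.01  2.18 -0.91  0.77 -2.27]
cover [ 0.5  -0.04] 0 [ 0.12  0.44 -0.21  2.13  0.16  0.58 -1.77]
cover [ 0.5  -0.04] 3.14 [ 0.45  0.5  -0.6   2.11  0.46  0.66  1.1 ]
nest [ 0.683 -0.08 ] 1.62 [ 0.37  0.67 -0.5   1.67  0.39  0.9  -0.23]
nest [ 0.683 -0.08 ] -1.52 [-0.61  0.9   1.01  1.74 -0.88  1.03 -2.37]
nest [ 0.683 -0.08 ] 0 [ 0.11  0.62 -0.12  1.69  0.09  0.83 -1.62]
nest [ 0.683 -0.08 ] 3.14 [ 0.45  0.7  -0.61  1.67  0.48  0.93  1.23]
```

```bash
python3 - <<'E'
from h import *
th=1.529;d=np.array([np.cos(th),np.sin(th)])
p=np.array([.444,-.360])-.074*d;o=[np.pi,0,th]
arm.move_ptp([*p,.13],o)
print(arm.move_l([*p,.035],rate=.12,f_stop=12))
arm.clamp(60);s=sense();print(s["time"],s["finger_gap"],s["grip_force"],s["tcp_pos"],s["ft_force"])
arm.move_l([*p,.037],rate=.05)
t=optics.read_camera("top")[...,::-1]
cv2.imwrite("pics/t1.png",cv2.resize(t[150:270,200:410],(800,457),interpolation=cv2.INTER_CUBIC))
print(sense()["ft_force"])
E
```

```text
False
2.8833 0.5272780176330781 61.54385805130005 [ 0.44148981 -0.43429167  0.03590834] [-1.10787609  1.80094071  7.94028234]
[ 0.36189191 -0.47081379 -2.47865823]
```

View pics/t1.png

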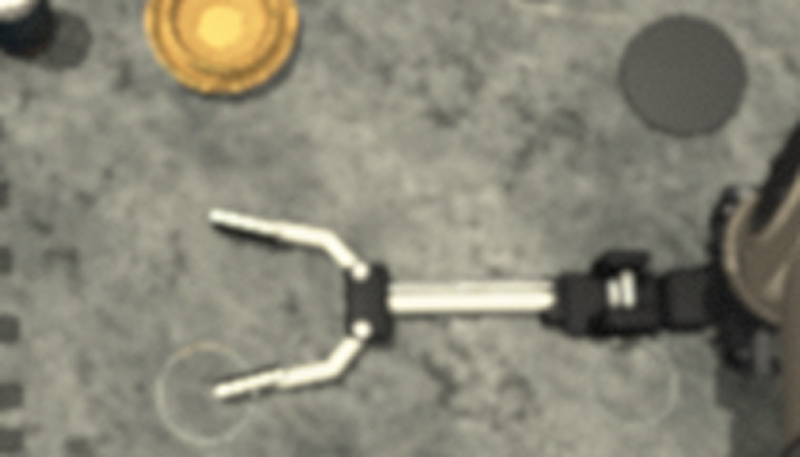

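The butt is held and the jaws are still open: pins at (361,271) and (362,329), clear of the nest at (222,30). Next I slide the reacher into line with the mouth, then in.

```bash
python3 - <<'E'
from h import *
th=1.613;d=np.array([np.cos(th),np.sin(th)]);l=np.array([-d[1],d[0]])
j=np.array([.5145,.263])+.005*l;L=.280+.074
o=[np.pi,0,th]
p=j-(L+.24)*d;arm.move_l([*p,.037],o,rate=.15)
p=j-L*d
print(arm.move_l([*(j-(L+.10)*d),.037],rate=.12,f_stop=12))
s=sense();print(s["time"],s["tcp_pos"],s["ft_force"],s["finger_gap"])
t=optics.read_camera("top")[...,::-1];q=optics.read_camera("side")[...,::-1]
cv2.imwrite("pics/t2.png",np.hstack([cv2.resize(t[140:280,70:280],(500,333),interpolation=cv2.INTER_CUBIC),cv2.resize(q[110:210,190:290],(300,333)[:2],interpolation=cv2.INTER_CUBIC)]))
E
```

```text
False
5.5833 [ 0.52861959 -0.19161385  0.03699281] [-0.66289096  1.15997638 -3.47633983] 0.5282626531813812
```

View pics/t2.png

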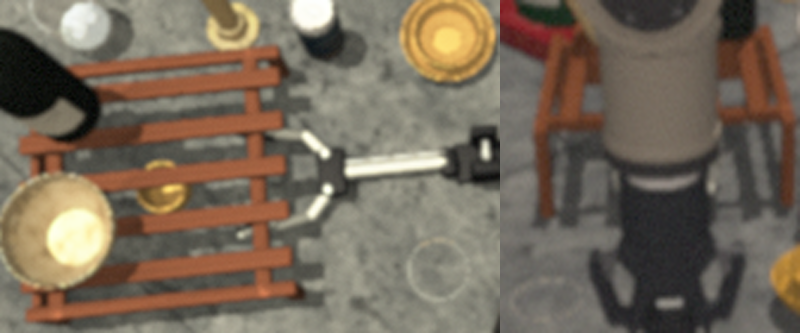

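The jaws are inside the mouth and the shaft line passes through the cover at (162,187). I'll advance, check the pins, and release the butt.

```bash
python3 - <<'E'
from h import *
th=1.613;d=np.array([np.cos(th),np.sin(th)]);l=np.array([-d[1],d[0]])
s=sense();pin=ray("top",(206.9,211.4),.048)[:2]
print("pin ahead/left of TCP",(pin-s["tcp_pos"][:2])@d,(pin-s["tcp_pos"][:2])@l)
j=np.array([.5145,.263])+.005*l;L=.280+.074
p=j-L*d
print(arm.move_l([*p,.037],rate=.12,f_stop=12))
arm.move_l([*p,.035],rate=.05)
s=sense();print(s["time"],s["tcp_pos"],s["ft_force"])
arm.let_go()
arm.move_l([*p,.125],rate=.25)
t=optics.read_camera("top")[...,::-1]
cv2.imwrite("pics/t3.png",cv2.resize(t[160:260,90:290],(800,400),interpolation=cv2.INTER_CUBIC))
E
```

```text
pin ahead/left of TCP 0.2632749819459214 -0.0022930399455056167
False
6.9167 [ 0.52462878 -0.09189261  0.03584735] [-7.45423966  0.62467238 19.69281712]
```

View pics/t3.png

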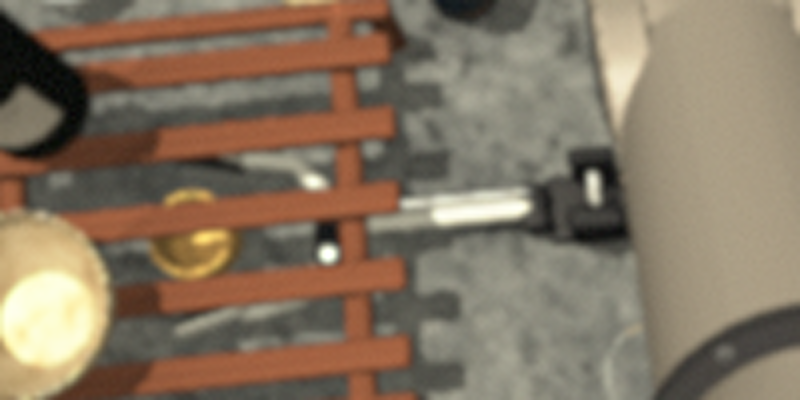

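```bash
python3 - <<'E'
from h import *
th=1.613;d=np.array([np.cos(th),np.sin(th)]);l=np.array([-d[1],d[0]])
p=sense()["tcp_pos"][:2]+.0735*d
arm.move_l([*p,.125],rate=.25)
print(arm.move_l([*p,.052],rate=.12,f_stop=12))
arm.clamp(40)
s=sense();print(s["time"],s["tcp_pos"],s["ft_force"],s["finger_gap"],s["grip_force"])
arm.wait(.2)
t=optics.read_camera("top")[...,::-1];q=optics.read_camera("side")[...,::-1]
cv2.imwrite("pics/t4.png",np.hstack([cv2.resize(t[160:260,90:240],(500,333),interpolation=cv2.INTER_CUBIC),cv2.resize(q[110:210,190:290],(300,333)[:2],interpolation=cv2.INTER_CUBIC)]))
E
```

```text
False
9.6083 [ 0.52030551 -0.01773458  0.0529308 ] [-11.26827385  -0.72217094  19.81633086] 0.5320437145808249 37.004608511924744
```

View pics/t4.png

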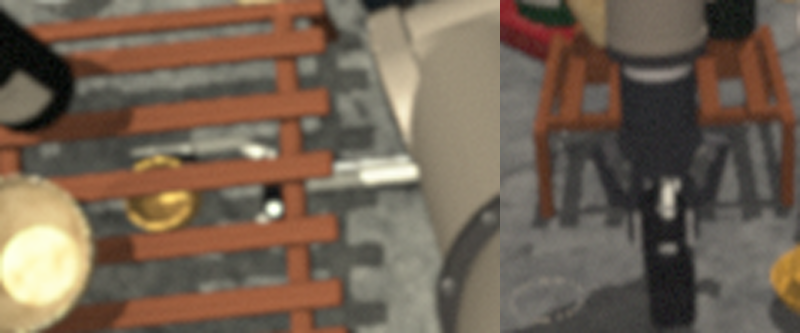

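The trigger gap of about 45.5 mm means the pads are on the cover, and the jaw closes on its edge at (135,155). Now I draw it out.

```bash
python3 - <<'E'
from h import *
th=1.613;d=np.array([np.cos(th),np.sin(th)])
p=sense()["tcp_pos"][:2]
arm.move_l([*p,.0545],rate=.03)
print(sense()["ft_force"])
arm.move_l([*(p-.22*d),.0545],rate=.1)
e=p-.22*d+[-.025,-.08]
arm.move_l([*e,.0545],rate=.12)
s=sense();print(s["time"],s["tcp_pos"],s["ft_force"],s["finger_gap"])
t=optics.read_camera("top")[...,::-1]
cv2.imwrite("pics/t5.png",cv2.resize(t[130:260,190:390],(800,520),interpolation=cv2.INTER_CUBIC))
E
```

```text
[ 0.1373779   1.20270718 -4.15114319]
13.3583 [ 0.50498053 -0.3166453   0.05447087] [ 0.69054098  0.11317979 -4.8152439 ] 0.5248888472140286
```

View pics/t5.png

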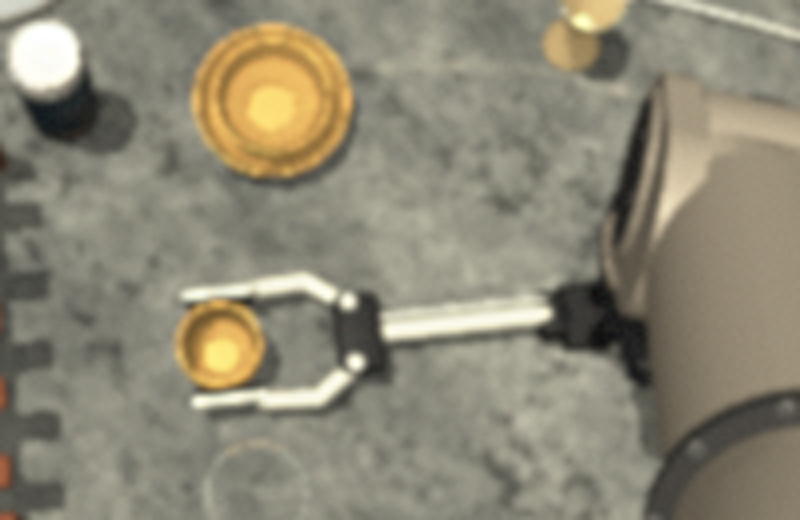

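The cover is out of the riser and in the jaws: its rim centre is at (220,345), and the nest's rim is centred at (273,102). I'll lower, let go, and measure both by colour.

```bash
python3 - <<'E'
from h import *
p=sense()["tcp_pos"]
arm.move_l([p[0],p[1],.052],rate=.03)
arm.let_go()
arm.move_l([p[0],p[1],.16],rate=.25)
arm.wait(.2);s=sense();print(s["time"],s["ft_force"])
I=optics.camera_info("top");t=optics.read_camera("top")
h=cv2.cvtColor(t,cv2.COLOR_RGB2HSV)
m=((h[...,0]>10)&(h[...,0]<32)&(h[...,1]>110)&(h[...,2]>60)).astype(np.uint8)
n,lab,st,ce=cv2.connectedComponentsWithStats(m)
for k in range(1,n):
    if st[k,4]>150 and 215<ce[k][0]<300:
        c,_=cv2.findContours((lab==k).astype(np.uint8),0,1)
        cc=max(c,key=cv2.contourArea);e=cv2.fitEllipse(cc)
        print(st[k],e,[ray("top",np.array(e[0])+0.,z,I).round(4) for z in(.034,.049,.058)])
cv2.imwrite("pics/t6.png",cv2.resize(t[130:260,190:390,::-1],(800,520),interpolation=cv2.INTER_CUBIC))
E
```

```text
14.925 [-0.06064623  1.12898401 -1.27661281]
[ 238  136   40   38 1177] ((257.6827392578125, 154.72805786132812), (37.09336853027344, 38.61648178100586), 104.54460906982422) [array([ 0.6803, -0.0837,  0.034 ]), array([ 0.6756, -0.0834,  0.049 ]), array([ 0.6728, -0.0832,  0.058 ])]
[234 205  22  23 371] ((244.38827514648438, 216.04708862304688), (20.313125610351562, 21.580350875854492), 163.56283569335938) [array([ 0.5012, -0.0328,  0.034 ]), array([ 0.4986, -0.0331,  0.049 ]), array([ 0.4971, -0.0333,  0.058 ])]
```

View pics/t6.png

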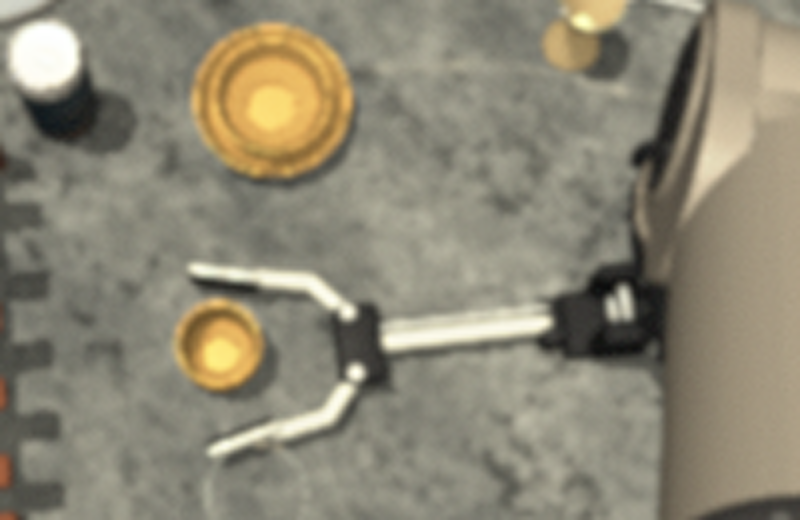

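The jaws are open, the cover stands free at (220,345), and the reacher lies flat. Next I pick the cover up, with the fingers closing along the shaft direction, and nest it.

```bash
python3 - <<'E'
from h import *
o=[np.pi,0,.042];c=[.4985,-.033];n=[.681,-.084]
arm.move_ptp([*c,.15],o)
print(arm.move_l([*c,.048],rate=.12,f_stop=8))
arm.clamp(25);s=sense();print(s["time"],s["tcp_pos"],s["finger_gap"],s["grip_force"],s["ft_force"])
arm.move_l([*c,.17],rate=.15)
arm.move_l([*n,.15],rate=.15)
arm.wait(.2)
T,S=optics.camera_info("top"),optics.camera_info("side")
t=optics.read_camera("top")[...,::-1];q=optics.read_camera("side")[...,::-1]
u,v=proj("side",np.array([*n,.1]),S).astype(int);a,b=proj("top",np.array([*n,.05]),T).astype(int)
print(u,v,a,b)
cv2.imwrite("pics/t7.png",np.hstack([cv2.resize(q[v-50:v+50,u-50:u+50],(400,400),interpolation=cv2.INTER_CUBIC),cv2.resize(t[b-50:b+50,a-50:a+50],(400,400),interpolation=cv2.INTER_CUBIC)]))
E
```

```text
False
18.1417 [ 0.49901363 -0.03302065  0.0486828 ] 0.6801680691205669 27.221550165522785 [-0.98378641  0.38067068  6.51659114]
299 172 257 152
```

View pics/t7.png

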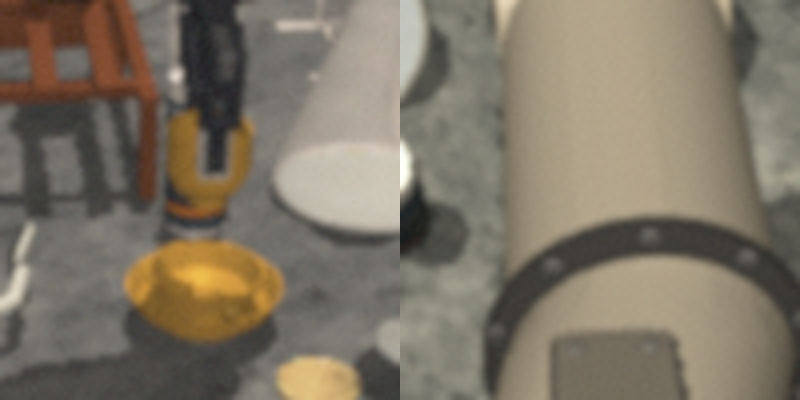

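In the side view the held cover (centre column about 209) lines up with the nest (about 205), matching the predicted 4 px parallax. Lower and release.

```bash
python3 - <<'E'
from h import *
n=[.681,-.084]
arm.move_l([*n,.085],rate=.12,f_stop=15)
f=arm.move_l([*n,.069],rate=.03,f_stop=4)
s=sense();print(f,s["time"],s["tcp_pos"],s["ft_force"])
arm.let_go();arm.move_l([n[0],n[1],.2],rate=.2)
arm.move_ptp([.45,-.3,.3],[np.pi,0,.042])
S,T=optics.camera_info("side"),optics.camera_info("top")
t=optics.read_camera("top")[...,::-1];q=optics.read_camera("side")[...,::-1]
u,v=proj("side",np.array([*n,.05]),S).astype(int)
cv2.imwrite("pics/t8.png",np.hstack([cv2.resize(q[v-50:v+50,u-50:u+50],(400,400),interpolation=cv2.INTER_CUBIC),cv2.resize(t[90:290,190:390],(400,400),interpolation=cv2.INTER_CUBIC)]))
print(sense()["time"])
E
```

```text
False 22.2 [ 0.68100809 -0.08402699  0.06895557] [-0.0510324  -0.43943288  0.73076935]
24.7583
```

View pics/t8.png

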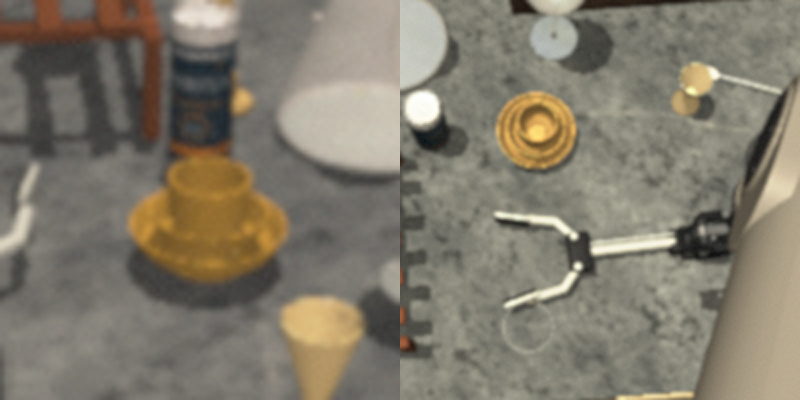

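The small cover stands upright and concentric in the nest (side rim centre (210,173), about 13 px above the large rim, consistent with 80 mm). The reacher lies flat with its jaws open, and the can and jigger haven't moved.

```bash
python3 -c "
from station import *
print(job_done())"
```

```text
the job is handed in; nothing more can be done
None
```

The small cover was drawn out from under the riser in the reacher's jaws and now stands upside down in the two larger covers, with the reacher lying open on the worktop; I handed the job in at about 25 s. I slid the reacher in by its butt, because the gripper's 20 N minimum would have shut the jaws early, and used the handle and trigger only to grip the cover and draw it out.

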